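# Unlock the counter scale: park its locking pin and click the arrest knob over

## Task

Free the counter scale for weighing. Draw its locking pin out of the bore by the head, lay the pin down on the counter and let go, then take it again by the shank, lift it and park it in the wooden rest, head down in the pocket and shank in the saddle. Then turn the scale's knob clockwise until it clicks over to its other position and stays there; leave the jar, cup and bowl where they stand.

Things in the scene. Friction and masses are not known exactly. Their poses are not given: they have to be found in the camera images.
- scale: Counter scale, fixed. Cream base 220 mm (its x) by 200 mm (its y, from -150 to +50 mm), deck 50 mm high. Origin on the counter, z up. Round pan, 136 mm across, top 68 mm high, at x +40, y -50 mm. Knob axis at x -60, y -55 mm. At x -60 mm an aluminium block, 37 mm wide in x, y from +5 to +45 mm, top 85 mm high, carries the bore for the locking pin.
- bore (a point): Outer mouth of the bore, 68 mm above the counter, in the +y face of the scale's aluminium block; axes as scale. The bore is 13 mm wide, 12 mm high, runs 40 mm along the scale's y right through the block. The pin is drawn straight out along the scale's +y, about 80 mm to be clear. Left in, its tip stands in the way of the knob's steel ear: do not force it.
- pin: Loose locking pin, about 65 g. Origin on its axis at the shoulder where shank meets head. +x runs into the head, a black plastic block 26 mm long, 18 by 18 mm across; along -x a round steel shank, 10 mm thick, 78 mm long. It starts level in the bore, head out, 7 to 15 mm of bare shank showing. Lying on the counter: shoulder axis 9 mm up, tip sunk to the counter.
- shank (a point): Point on the pin's axis 34 mm down the shank from the shoulder, near the centre of mass (about 25 mm from the shoulder): the place to grip for parking. Axes as pin.
- rest: Fixed rest for the pin. Origin on the counter under the place of the parked pin's shoulder, z up. The parked pin's +x (head) points along the rest's +x, its axis 45 mm above the counter. Aluminium foot plate 150 by 56 by 10 mm, x from -97 to +53 mm, carries a plywood pocket and saddle; between them (x -62 to -10 mm) there is finger room down to the plate.
- pocket (a point): Where the parked head's middle goes, 45 mm high. Open-topped pocket 34 mm long (rest x -4 to +30 mm), 24 mm wide, floor 36 mm high; side walls 8 mm, end walls 6 mm thick, all 68 mm high, so fingers do not fit beside the head. The end wall towards the saddle has a slot 14 mm wide, open at the top, for the shank. Axes as rest.
- saddle (a point): Where the parked shank lies near its tip, 45 mm high, 68 mm from the rest's origin along its -x. Plywood post 12 mm long in x with an upward notch 16 mm wide, notch floor 40 mm high, cheeks 54 mm high.
- knob_grip (a point): Middle of the knob's black bar grip, on the vertical turning axis, 87 mm above the counter. The bar is 42 mm long along this frame's x and 14 mm wide along its y; its top is 7 mm above this point, and the 44 mm disc it stands on has its top 23 mm below. +x points to the steel ear, a tongue 14 mm wide reaching 46 mm from the axis, its top 12 mm below this point. z up.
- knob (a joint): Knob angle in rad, growing clockwise seen from above. Starts at 0, held against its stop by an over-centre spring detent: about 0.15 N m to start it, fading to nothing half way, at 0.65; from there the knob snaps on to its other position and stop at 1.3. Let go before 0.65 it springs back to 0.
- jar: Bystander: glass jar with steel lid, 80 mm across, 110 mm high, origin under its centre. Leave alone.
- cup: Bystander: blue ceramic cup, 72 mm across, 75 mm high, origin under its centre. Leave alone.
- bowl: Bystander: black bowl, 120 mm across, 50 mm high, origin under its centre. Leave alone.
Things that resemble listed ones, but are neither listed nor needed, are in the scene too. Of the things like the pin, leave any that is blue; of the rest the smaller one is meant.

How it is judged (in metres and radians):
On the way, in this order (a step that is already met when the one before it is completed fails the run):
1. the pin is out of the bore, lying on the counter and let go (height (world z) of pin below 0.016 m and contact force between the fingers and pin below 0.3 N and linear speed of pin below 0.05 m/s), for 0.15 s.
2. the pin is held by its shank and lifted (height (world z) of pin above 0.035 m and contact force between the fingers and pin above 1 N and x of the grasp point in the frame of pin between -0.085 and -0.005 m), for 0.1 s.
3. the pin is parked in the rest and let go (x of pin in the frame of rest between -0.008 and 0.008 m and y of pin in the frame of rest between -0.006 and 0.006 m and z of pin in the frame of rest between 0.039 and 0.051 m and angle between the x axis of pin and the x axis of rest, either way round below 0.15 rad and contact force between the fingers and pin below 0.3 N and linear speed of pin below 0.03 m/s), for 0.2 s.
4. the knob has clicked over to its other position (value of joint knob above 1.15 rad), for 0.2 s.
At the end, for the whole second after the job is handed in: The pin lies in the rest, shoulder within 8 mm along and 6 mm across of its place, axis 39 to 51 mm high and within 0.15 rad of the rest's direction, at rest and let go; the knob stands past 1.15 rad (all of step 3 and value of joint knob above 1.15 rad); the robot touches nothing.
It fails at once if the jar is pushed more than 30 mm (distance of jar from where it was at the start of the episode above 0.03 m).
It fails at once if the cup is pushed more than 30 mm (distance of cup from where it was at the start of the episode above 0.03 m).
It fails at once if the bowl is pushed more than 30 mm (distance of bowl from where it was at the start of the episode above 0.03 m).
It fails at once if the knob is forced over with the pin still in its bore (value of joint knob above 0.6 rad and distance between pin and bore below 0.03 m).
It also fails if it takes over 58 s, if anything falls off the work surface, if the arm or the gripper's body presses on something with over 40 N, if the wrist force passes 120 N, or if a joint passes its speed limit or range.

## Robot

A 6-joint arm with a two-finger parallel gripper is mounted at the origin on the work surface. World frame = base frame: x ahead of the robot, y to its left, z up, the work surface at z = 0. Lengths are in mm, angles in rad, forces in N, time in s.
With the tool pointing down it reaches from about 300 to 775 mm from the base axis. Payload 14.6 kg.
Tool frame: the origin (TCP) lies at the very end of the fingers, on their centre line; the grasp point (between the pads) lies 19 mm behind it; z points along the fingers, y is the line along which they close (so a half turn about z gives the same grasp; the last joint's range is limited). The gripper opens to 94 mm and grips with 3 to 60 N. Pads are 16 mm wide; open, the fingers measure 119 mm over their backs; the gripper's body (75 mm by 177 mm) begins 78 mm behind the grasp point.
Start: joints at [-1.374, 0.3, 1.521, -0, 1.321, -0.067], TCP at [143.406, -530.965, 205.446] pointing down, gripper open.
Joint ranges: [-3.03, 3.03], [-0.79, 2.21], [0.23, 2.52], [-1.04, 4.18], [0, 3.07], [-2.55, 2.55]. Speed limits (rad/s): [2.22, 2.22, 2.57, 3.14, 3.14, 3.14].

## Interface

Orientations are given as [roll, pitch, yaw] about the fixed x, y, z axes, in that order (R = Rz(yaw) Ry(pitch) Rx(roll)).
In Python, from cell import manip gives the robot as it stands.
- The arm moves only by the tool servo_tool, never from a script. Its argument "rows" is a list of rows, each a list of 7 numbers: the turn, a rotation vector about the world's x, y, z in degrees, then the shift along the world's x, y, z in mm, then the closure, from 0 (fully open) to 1 (shut). In form: [[rx, ry, rz, dx, dy, dz, fingers], ...]. A call has 1 to 20 rows; each row shifts and turns the commanded pose from where the row before left it; what a row does not reach is not made up. A row lasts 1/8 s, in which the tool goes at most 62.5 mm and 10.7 degrees, less where a joint would pass 70% of its speed; a pose out of reach is approached as far as the arm can. A call with a gripper value outside its range is refused whole. The fingers move at their own pace and stop on an object; "grip_force" is the grip in N (left out, the last holds). Time passes only in rows, so rows that do not move let the fingers close. It gives the time, the measured TCP pose, the force, the opening and the grip force at its end, in the units of the state.
- manip.read_state(): the state, without advancing time (a new reading comes with each control period).
- manip.camera(name): name is "side" or "top" or "wrist"; returns the picture (420x560x3 uint8, red, green, blue); there is no depth.
- manip.camera_info(name): a dict with "fx", "fy", "cx", "cy" (pixels), "position" and "rotation" of the camera in the world; the wrist camera has in their place "T_tool_cam" (4x4, takes a point from camera to tool coordinates, whose origin is the TCP and whose axes are the flange's). Camera axes: x right, y down, z forward; pixel columns grow to the right and rows downward; lengths in mm; the calibration is good to about 2 mm. A picture is of the moment at which its call begins: read the wrist's pose just before it. camera_info takes no time and is no camera call.
- manip.sign_off(): hands the job in; it is judged then, once.
The state is a dict: "clock": time; "joints": joint angles; "qd": joint speeds; "effort": joint torques, N m; "eef_pos": TCP position; "eef_rot": TCP orientation; "wrist_force": force on the tool from outside, world axes, zero at the start; "moment": the same for the moment, N m; "finger_gap": finger opening in mm; "finger_force": force on a finger pad.
Only numpy, scipy, OpenCV 4.12 (cv2) and the standard library are available. Lean on these libraries where they do the work, as an engineer would, in place of code of your own. Each camera call takes 0.05 s, during which the arm holds its last target. There are 200 camera calls.

## Working session

There is one attempt and no reset: what is moved stays moved. The work goes in short steps, Python scripts to look and compute and a tool call to move; the robot and the scene stay as the last step left them, time stands still between calls to the robot, and variables do not carry over. Pictures are saved under pics/ and viewed, at most 11 in all, crops included, and the job is handed in when it is done.

Besides the shell and the picture viewer there is one more tool, called after "Emit:" as name([rows], argument=value, ...), one row to a line, values as JSON. servo_tool: Moves the arm, as the interface text tells. Its arguments: {"type":"object","properties":{"rows":{"type":"array","items":{"type":"array","items":{"type":"number"}}},"grip_force":{"type":"number"}},"required":["rows"]}

```bash
mkdir -p pics; ls
python3 - <<'E'
from cell import manip
import cv2,numpy as np
print(manip.read_state())
for n in("top","side"):
    cv2.imwrite(f"pics/{n}0.png",manip.camera(n)[...,::-1]); print(n,manip.camera_info(n))
print(manip.camera_info("wrist"))
E
```

```text
pics
{'clock': 0.0, 'joints': array([-1.37359342e+00,  3.00441937e-01,  1.52159465e+00, -7.92080006e-06,
        1.32074958e+00, -6.66025241e-02]), 'qd': array([ 1.55123821e-04, -4.59310828e-04,  1.27761682e-03, -1.86375478e-03,
       -9.00212873e-05,  7.77015156e-04]), 'effort': array([-5.47925611e-04, -5.31816208e+01, -3.52740633e+01,  7.08180713e-02,
        2.44169187e-02, -1.19804149e-04]), 'eef_pos': array([ 143.35437506, -530.69716295,  204.89660418]), 'eef_rot': array([-3.14040128e+00, -7.17770072e-05,  2.63807355e-01]), 'wrist_force': array([-0.09646353, -0.26752122,  0.06526087]), 'moment': array([0.00433886, 0.04650427, 0.02056631]), 'finger_force': 0.0, 'finger_gap': 94.03951005113882}
top {'fx': 459.5263232356986, 'fy': 459.5263232356986, 'cx': 283.74537252065176, 'cy': 212.97911979304016, 'position': array([ 447.21121824,  -47.33210466, 1127.51913955]), 'rotation': array([-3.02930374e+00, -1.65853254e-04, -1.57163309e+00])}
side {'fx': 456.40469863645575, 'fy': 456.40469863645575, 'cx': 279.8947898791661, 'cy': 206.48014259413898, 'position': array([ 210.90960992, 1030.65221925,  716.90190531]), 'rotation': array([-2.07369111, -0.00392755, -2.82987346])}
{'fx': 329.89318418753675, 'fy': 329.89318418753675, 'cx': 280.3294188446938, 'cy': 206.30613421351535, 'T_tool_cam': array([[-3.98888133e-04, -9.60401522e-01, -2.78619376e-01,
         8.16609598e+01],
       [ 9.99999768e-01, -2.28998412e-04, -6.42301405e-04,
         9.15119003e-01],
       [ 5.53063853e-04, -2.78619568e-01,  9.60401390e-01,
        -1.78605027e+02],
       [ 0.00000000e+00,  0.00000000e+00,  0.00000000e+00,
         1.00000000e+00]])}
```

View pics/top0.png

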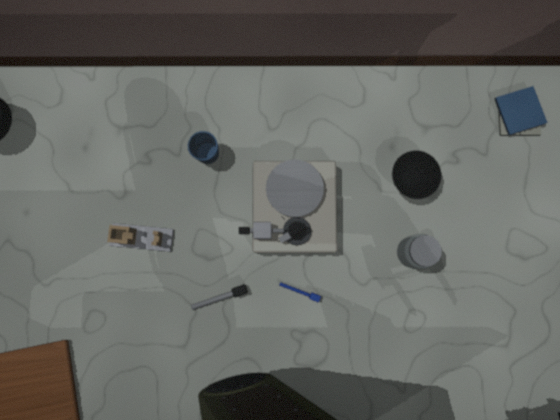

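View pics/side0.png

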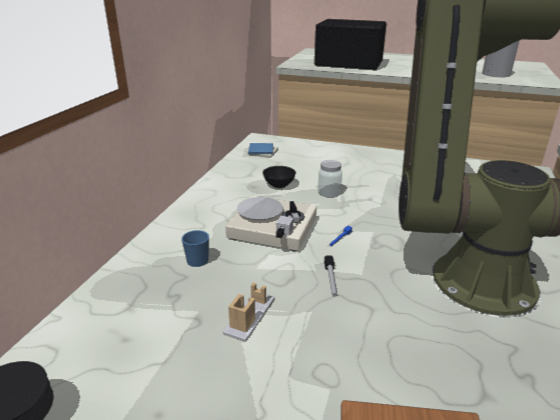

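The two views agree on the layout.

Top view:
- The scale is at (295,207).
- The pin head sticks out of the block at (244,231).
- The knob is at (297,230).
- The rest has its pocket at (122,235) and its saddle at (155,238).
- The cup is at (203,147), the bowl at (416,175) and the jar at (424,250).

Candidates for the pin:
- The one in the bore, head at (244,231): smaller and not blue, so this is the one I want.
- The larger grey and black one lying at (220,298).
- The blue one at (300,291), to be left alone.

```bash
cat > h.py <<'E'
from cell import manip
import numpy as np, cv2
from scipy.spatial.transform import Rotation as R
def pose(name):
    i=manip.camera_info(name)
    if name=="wrist":
        s=manip.read_state(); T=np.eye(4); T[:3,:3]=R.from_euler('xyz',s['eef_rot']).as_matrix(); T[:3,3]=s['eef_pos']
        T=T@i['T_tool_cam']; return T[:3,:3],T[:3,3],i
    return R.from_euler('xyz',i['rotation']).as_matrix(),np.array(i['position']),i
def ray(P,uv):
    Rm,p,i=P; d=Rm@np.array([(uv[0]-i['cx'])/i['fx'],(uv[1]-i['cy'])/i['fy'],1]); return p,d/np.linalg.norm(d)
def onz(P,uv,z):
    p,d=ray(P,uv); return p+d*(z-p[2])/d[2]
def proj(P,X):
    Rm,p,i=P; c=Rm.T@(np.array(X)-p); return np.array([i['fx']*c[0]/c[2]+i['cx'],i['fy']*c[1]/c[2]+i['cy']])
def tri(P1,a,P2,b):
    p,d=ray(P1,a);q,e=ray(P2,b); t=np.linalg.lstsq(np.c_[d,-e],q-p,rcond=None)[0]
    A,B=p+d*t[0],q+e*t[1]; return (A+B)/2,np.linalg.norm(A-B)
def shot(name,f):
    P=pose(name); im=manip.camera(name)[...,::-1].copy(); cv2.imwrite(f"pics/{f}.png",im)
    np.savez(f"pics/{f}.npz",R=P[0],p=P[1],**{k:P[2][k] for k in('fx','fy','cx','cy')}); return P,im
def load(f):
    z=np.load(f"pics/{f}.npz"); return (z['R'],z['p'],{k:float(z[k]) for k in('fx','fy','cx','cy')}),cv2.imread(f"pics/{f}.png")
E
python3 - <<'E'
from h import *
P=pose("top")
for n,uv,z in [("head",(244,231),68),("block",(263,230),85),("knob",(297,230),94),("pan",(296,188),68),("pocket",(122,235),68),("saddle",(155,238),54),("cup",(203,147),75),("bowl",(416,175),50),("jar",(424,250),110),("big",(220,298),10)]: print(n,onz(P,uv,z).round())
im=cv2.imread("pics/top0.png")
a=cv2.resize(im[150:310,90:350],None,fx=3,fy=3,interpolation=cv2.INTER_CUBIC); cv2.imwrite("pics/c0.png",np.clip(a*1.3,0,255).astype('uint8'))
E
```

```text
head [525.  44.  68.]
block [526.  -0.  85.]
knob [525. -77.  94.]
pan [625. -76.  68.]
pocket [516. 326.  68.]
saddle [510. 253.  54.]
cup [722. 141.  75.]
bowl [ 659. -363.   50.]
jar [ 479. -357.  110.]
big [368. 105.  10.]
```

View pics/c0.png

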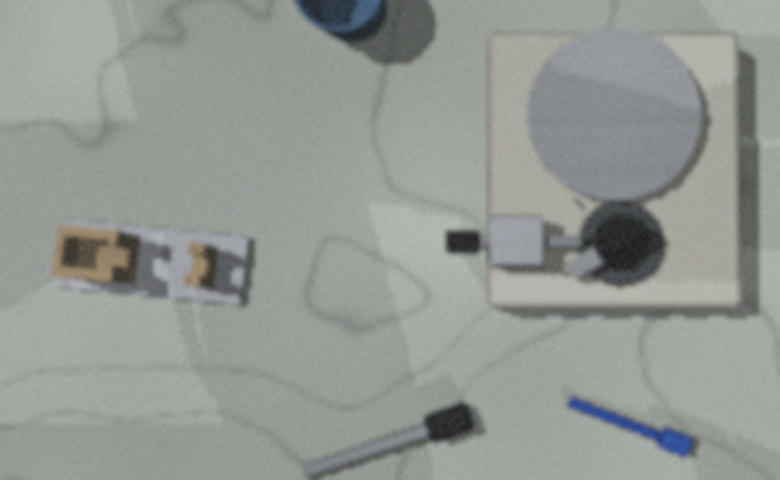

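The close crop confirms the choice. The small black head is at crop (462,241) in the block, its tip shows on the far side near crop (565,241), and the knob's ear is at crop (585,262). I'm moving over it for wrist views.

Emit:
servo_tool([
  [0,0,6.25,32,46,0,0],
  [0,0,6.25,32,46,0,0],
  [0,0,6.25,32,46,0,0],
  [0,0,6.25,32,46,0,0],
  [0,0,6.25,32,46,0,0],
  [0,0,6.25,32,46,0,0],
  [0,0,6.25,32,46,0,0],
  [0,0,6.25,32,46,0,0],
  [0,0,6.25,32,46,0,0],
  [0,0,6.25,32,46,0,0],
  [0,0,6.25,32,46,0,0],
  [0,0,6.25,32,46,0,0],
  [0,0,0,0,0,0,0],
  [0,0,0,0,0,0,0],
], grip_force=20)

```text
clock: 1.85
eef_pos: [527.0, 20.7, 205.0]
eef_rot: [-3.141, 0.0, 1.572]
wrist_force: [-1.0, 0.3, 0.2]
finger_gap: 93.9
finger_force: 0.0
```

Run:
```python
from h import *
print(manip.read_state()['eef_pos'],manip.read_state()['joints'].round(2))
P,im=shot("wrist","w1"); print(proj(P,(525,44,68)),proj(P,(525,-77,87)))
```

```text
[526.96057196  20.67232542 205.04707568] [-0.03  0.25  1.58 -0.    1.31 -0.03]
[277.99775334 172.35858269] [277.9608689  293.76253309]
```

View pics/w1.png

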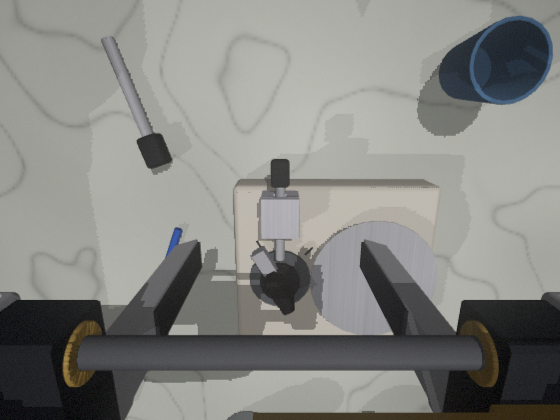

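The pin head is at (280,173), the block at (279,215), and the knob bar at (279,283) with its ear at (262,260). I'll take further views from +y, which give a second view of the pin and two of the rest.

Emit:
servo_tool([
  [0,0,0,0,30,0,0],
  [0,0,0,0,40,0,0],
  [0,0,0,0,10,0,0],
  [0,0,0,0,0,0,0],
  [0,0,0,0,0,0,0],
])

```text
clock: 2.52
eef_pos: [527.4, 99.8, 205.5]
eef_rot: [3.141, 0.0, 1.571]
wrist_force: [0.1, -0.2, -0.7]
finger_gap: 94.1
finger_force: 0.0
```

Run:
```python
from h import *
shot("wrist","w2")
```

Emit:
servo_tool([
  [0,0,0,0,30,0,0],
  [0,0,0,0,50,0,0],
  [0,0,0,0,20,0,0],
  [0,0,0,0,0,0,0],
  [0,0,0,0,0,0,0],
])

```text
clock: 3.2
eef_pos: [527.6, 199.8, 205.4]
eef_rot: [-3.142, 0.0, 1.572]
wrist_force: [0.7, -0.2, 0.5]
finger_gap: 94.1
finger_force: 0.0
```

Run:
```python
from h import *
shot("wrist","w3")
a=[load(f)[1] for f in("w1","w2","w3")]
A=cv2.resize(a[0][140:320,220:320],None,fx=3,fy=3,interpolation=cv2.INTER_CUBIC)
P,_=load("w2");c=proj(P,(525,20,75)).astype(int);r=proj(P,(513,300,50)).astype(int);P3,_=load("w3");r3=proj(P3,(513,300,50)).astype(int);print(c,r,r3)
B=cv2.resize(a[1][max(0,r[1]-60):r[1]+60,r[0]-50:r[0]+50],None,fx=2.5,fy=2.5)
C=cv2.resize(a[2][r3[1]-90:r3[1]+110,r3[0]-60:r3[0]+60],None,fx=2.5,fy=2.5)
D=cv2.resize(a[1][c[1]-60:c[1]+60,c[0]-50:c[0]+50],None,fx=2.5,fy=2.5)
print("offs",c-[50,60],r-[50,60],r3-[60,90])
H=np.zeros((600,800,3),'uint8');H[:A.shape[0],:A.shape[1]]=0
BD=np.vstack([D,B][:2]);H[:min(600,BD.shape[0]),:250]=BD[:600];H[:500,260:560]=C
H[:540,570:800]=A[:,35:265]
cv2.imwrite("pics/m1.png",H)
```

```text
[277 271] [263 -32] [264  89]Traceback (most recent call last):
  File "<stdin>", line 7, in <module>
cv2.error: OpenCV(4.12.0) /io/opencv/modules/imgproc/src/resize.cpp:4208: error: (-215:Assertion failed) !ssize.empty() in function 'resize'
```

Emit:
servo_tool([
  [0,0,0,-5,35,0,0],
  [0,0,0,-5,40,0,0],
  [0,0,0,0,10,0,0],
  [0,0,0,0,0,0,0],
  [0,0,0,0,0,0,0],
])

```text
clock: 3.88
eef_pos: [517.8, 284.8, 205.5]
eef_rot: [-3.142, 0.0, 1.572]
wrist_force: [0.2, -0.0, -0.8]
finger_gap: 94.0
finger_force: 0.0
```

Run:
```python
from h import *
shot("wrist","w4")
H=np.zeros((600,800,3),'uint8')
def put(f,X,x0,w,h,s=2.5):
    P,im=load(f); c=proj(P,X); u=int(c[0]-w/2/s); v=max(0,int(c[1]-h/2/s))
    H[:h,x0:x0+w]=cv2.resize(im[v:v+int(h/s),u:u+int(w/s)],(w,h),interpolation=cv2.INTER_CUBIC); print(f,u,v)
put("w1",(525,0,75),0,190,600);put("w2",(525,0,75),200,190,600);put("w3",(513,300,50),400,195,500);put("w4",(513,300,50),600,195,500)
H=cv2.convertScaleAbs(H,alpha=1.2);cv2.imwrite("pics/m1.png",H)
```

```text
w1 239 97
w2 239 169
w3 225 0
w4 236 76
```

View pics/m1.png

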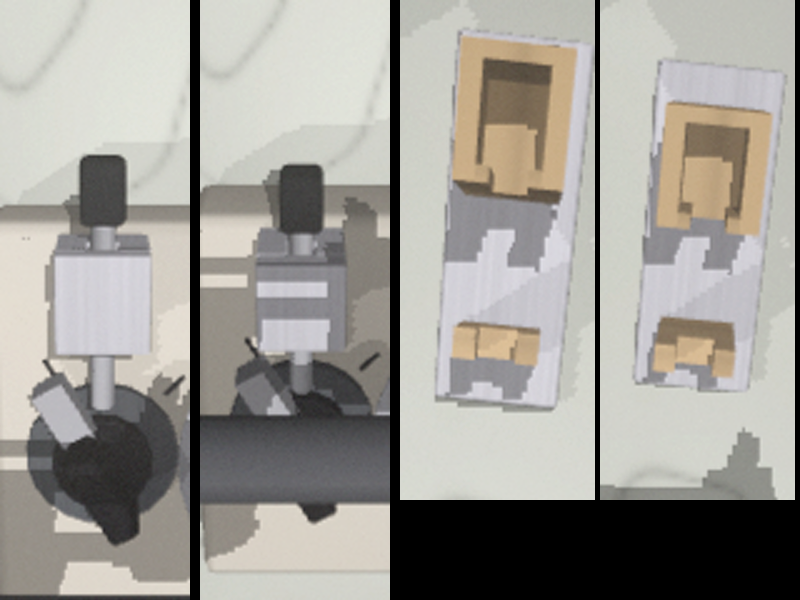

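In the crops (2.5x):
- **Pin, w1 and w2:** the shoulder edge of the head is at crop (102,226) and (101,234), and the block's inner top edge is at (103,355) and (101,352).
- **Knob, w1:** disc centre about (103,452), ear at (65,410), bar end at (122,540).
- **Rest, w3 and w4:** pocket, slot and saddle notch show clearly in both.

Next I triangulate these.

Run:
```python
from h import *
P={f:load(f)[0] for f in("w1","w2","w3","w4")}
O={"w1":(239,97),"w2":(239,169),"w3":(225,0),"w4":(236,76)}
px=lambda f,c:np.array(O[f])+np.array(c)/2.5
def T(n,f,a,g,b):
    X,e=tri(P[f],px(f,a),P[g],px(g,b)); print(n,X.round(1),round(e,1)); return X
T("headL sh","w1",(79,226),"w2",(80,234));T("headR sh","w1",(126,226),"w2",(123,234))
T("blockL in","w1",(54,355),"w2",(57,352));T("blockR in","w1",(152,355),"w2",(146,352))
T("head end low?","w1",(103,155),"w2",(101,165))
a=T("pk tl","w3",(62,37),"w4",(70,103));b=T("pk tr","w3",(180,48),"w4",(171,113))
c=T("pk br","w3",(165,192),"w4",(157,235));d=T("pk bl","w3",(54,180),"w4",(58,223))
T("sad L","w3",(53,358),"w4",(54,374));T("sad R","w3",(138,364),"w4",(134,378))
T("notchL","w3",(77,360),"w4",(74,375));T("notchR","w3",(115,363),"w4",(112,377))
T("slotL","w3",(91,170),"w4",(91,205));T("slotR","w3",(135,170),"w4",(130,210))
for n,c,z in[("disc",(103,452),64),("ear",(65,410),75),("barend",(122,535),94),("pinshankL",(92,380),68),("pinshankR",(114,380),68)]: print(n,onz(P["w1"],px("w1",c),z).round(1))
# wood mask centroid lines
for f in("w3","w4"):
    im=load(f)[1].astype(int); m=((im[...,2]-im[...,0])>45).astype('uint8')
    cs=[k for k in cv2.findContours(m,0,1)[0] if cv2.contourArea(k)>100]
    for k in cs: print(f,cv2.contourArea(k),cv2.boundingRect(k),[tuple(np.round(q,1)) for q in cv2.boxPoints(cv2.minAreaRect(k))])
```

```text
headL sh [518.2  30.7  75.2] 0.4
headR sh [536.   30.8  75.2] 0.0
blockL in [508.4 -18.5  84.6] 0.5
blockR in [546.  -18.3  84.8] 0.6
head end low? [527.   56.2  62.8] 0.2
pk tl [502.4 359.5  66.6] 1.3
pk tr [541.5 356.   66.3] 1.6
pk br [536.9 309.8  64.8] 1.4
pk bl [497.4 314.1  62.8] 0.2
sad L [494.6 250.   58.3] 0.3
sad R [527.9 247.5  56.5] 0.1
notchL [503.3 249.   56.7] 1.2
notchR [518.8 247.9  56.2] 0.1
slotL [510.1 319.2  48.2] 0.1
slotR [526.3 318.3  55.7] 0.9
disc [527.2 -71.4  64. ]
ear [511.7 -46.4  75. ]
barend [534.9 -92.3  94. ]
pinshankL [522.6 -36.2  68. ]
pinshankR [531.8 -36.2  68. ]
w3 158.0 (481, 326, 17, 59) [(np.float32(480.9), np.float32(326.0)), (np.float32(492.8), np.float32(324.8)), (np.float32(498.9), np.float32(383.3)), (np.float32(487.1), np.float32(384.5))]
w3 347.0 (63, 325, 21, 62) [(np.float32(61.4), np.float32(385.5)), (np.float32(65.7), np.float32(323.9)), (np.float32(83.1), np.float32(325.1)), (np.float32(78.9), np.float32(386.7))]
w3 224.0 (256, 131, 24, 15) [(np.float32(255.1), np.float32(141.7)), (np.float32(257.1), np.float32(129.7)), (np.floa
[... 481 characters left out ...]
t32(58.9), np.float32(325.8)), (np.float32(80.9), np.float32(323.9)), (np.float32(86.1), np.float32(385.3)), (np.float32(64.1), np.float32(387.2))]
w4 188.5 (258, 211, 24, 14) [(np.float32(256.1), np.float32(213.0)), (np.float32(280.3), np.float32(208.5)), (np.float32(282.5), np.float32(220.2)), (np.float32(258.3), np.float32(224.7))]
w4 1213.0 (259, 118, 45, 52) [(np.float32(257.7), np.float32(165.6)), (np.float32(262.6), np.float32(116.9)), (np.float32(303.8), np.float32(121.0)), (np.float32(298.9), np.float32(169.7))]
w4 202.0 (0, 0, 34, 11) [(np.float32(-0.0), np.float32(0.0)), (np.float32(33.0), np.float32(0.0)), (np.float32(33.0), np.float32(10.0)), (np.float32(0.0), np.float32(10.0))]
```

Everything agrees with the given sizes:
- **Pin:** axis x 527, shoulder y 31, top about 76, and 9 mm of bare shank showing.
- **Block:** top 84.7, width 37.6.
- **Knob axis:** about (527,-78), ear direction about 117°.
- **Rest:** origin about (518.4,322.2), yaw 84.3°, and pocket to saddle 86.6 mm against an expected 87.

Next is the head grasp.

Emit:
servo_tool([
  [0,0,0,2,-30,0,0],
  [0,0,0,2,-55,0,0],
  [0,0,0,2,-60,0,0],
  [0,0,0,2,-56,-30,0],
  [0,0,0,1.3,-40,-40,0],
  [0,0,0,0,0,-30,0],
  [0,0,0,0,0,-30,0],
  [0,0,0,0,0,-18,0],
  [0,0,0,0,0,0,0],
  [0,0,0,0,0,0,0],
])

```text
clock: 5.18
eef_pos: [527.1, 45.6, 58.9]
eef_rot: [3.14, -0.0, 1.572]
wrist_force: [-0.3, 0.1, 1.1]
finger_gap: 94.0
finger_force: 0.0
```

Emit:
servo_tool([
  [0,0,0,0,0,0,1],
  [0,0,0,0,0,0,1],
  [0,0,0,0,0,0,1],
  [0,0,0,0,0,0,1],
  [0,0,0,0,0,0,1],
  [0,0,0,0,0,0,1],
], grip_force=30)

```text
clock: 5.92
eef_pos: [526.7, 46.0, 57.9]
eef_rot: [-3.142, 0.0, 1.573]
wrist_force: [1.3, -0.4, 1.4]
finger_gap: 37.1
finger_force: 0.0
```

Emit:
servo_tool([
  [0,0,0,0,0,0,1],
  [0,0,0,0,0,0,1],
  [0,0,0,0,0,0,1],
  [0,0,0,0,0,0,1],
])

```text
clock: 6.42
eef_pos: [526.7, 46.0, 57.9]
eef_rot: [-3.142, -0.0, 1.573]
wrist_force: [0.8, 0.8, -0.1]
finger_gap: 17.7
finger_force: 30.0
```

Held at an 18 mm gap, which matches the head. Drawing it out.

Emit:
servo_tool([
  [0,0,0,0,4,0,1],
  [0,0,0,0,8,0,1],
  [0,0,0,0,12,0,1],
  [0,0,0,0,15,0,1],
  [0,0,0,0,15,0,1],
  [0,0,0,0,15,0,1],
  [0,0,0,0,15,0,1],
  [0,0,0,0,15,0,1],
  [0,0,0,0,15,0,1],
  [0,0,0,0,14,0,1],
  [0,0,0,0,4,0,1],
  [0,0,0,0,0,0,1],
])

```text
clock: 7.92
eef_pos: [526.6, 178.0, 57.9]
eef_rot: [-3.141, 0.0, 1.573]
wrist_force: [0.3, -0.0, -0.8]
finger_gap: 17.8
finger_force: 30.0
```

Run:
```python
from h import *
P,im=shot("side","s1"); P2,w=shot("wrist","w5")
c=proj(P,(527,140,66)).astype(int)
a=cv2.resize(im[c[1]-60:c[1]+60,c[0]-60:c[0]+60],(480,480),interpolation=cv2.INTER_CUBIC)
H=np.hstack([a,cv2.resize(w[170:410,200:360],(320,480))]);cv2.imwrite("pics/m2.png",H);print(c)
```

```text
[267 252]
```

View pics/m2.png

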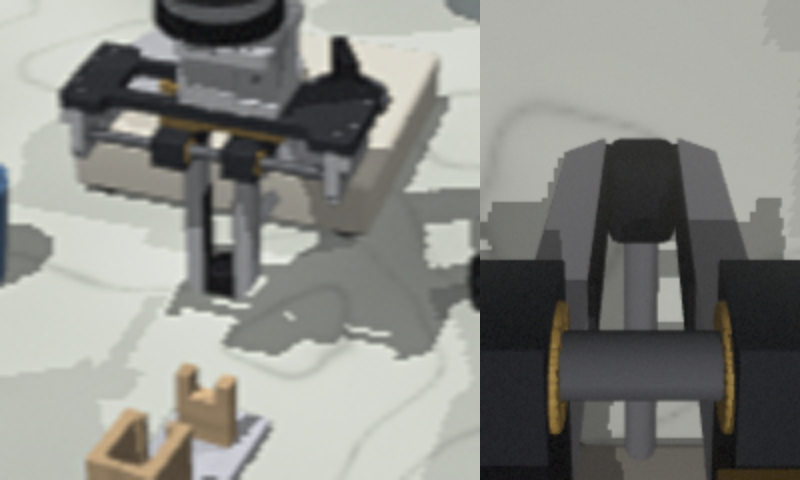

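The pin is out and held. In the crop its head is at (640,190), and the shank runs straight to a tip at (640,455). Laying it down.

Emit:
servo_tool([
  [0,0,0,0,0,-10,1],
  [0,0,0,0,0,-15,1],
  [0,0,0,0,0,-15,1],
  [0,0,0,0,0,-8,1],
  [0,0,0,0,0,-3,1],
  [0,0,0,0,0,-3,1],
  [0,0,0,0,0,-1.5,1],
  [0,0,0,0,0,0,1],
])

```text
clock: 9.02
eef_pos: [526.8, 178.0, 2.6]
eef_rot: [3.141, -0.0, 1.573]
wrist_force: [-0.1, -0.2, -0.8]
finger_gap: 17.9
finger_force: 30.0
```

Emit:
servo_tool([
  [0,0,0,0,0,-1,0.7],
  [0,0,0,0,0,0,0.65],
  [0,0,0,0,0,0,0.6],
  [0,0,0,0,0,0,0.6],
  [0,0,0,0,0,0,0.6],
  [0,0,0,0,0,0,0.6],
])

```text
clock: 9.78
eef_pos: [526.7, 178.0, 1.4]
eef_rot: [3.142, 0.0, 1.573]
wrist_force: [-0.4, -1.1, 0.8]
finger_gap: 37.7
finger_force: 0.0
```

Emit:
servo_tool([
  [0,0,0,0,0,20,0.5],
  [0,0,0,0,0,40,0.5],
  [0,0,0,0,-10,40,0.5],
  [0,0,0,0,-20,20,0.5],
  [0,0,0,0,0,0,0.5],
  [0,0,0,0,0,0,0.5],
])

```text
clock: 10.52
eef_pos: [526.1, 147.7, 120.0]
eef_rot: [-3.14, 0.0, 1.572]
wrist_force: [0.3, 0.4, -0.5]
finger_gap: 46.9
finger_force: 0.0
```

Run:
```python
from h import *
P,w=shot("wrist","w6"); print(manip.read_state()['eef_pos'])
g=w[150:420,180:380]
m=((w.max(2)<60)).astype('uint8'); 
cv2.imwrite("pics/m3.png",cv2.resize(w[0:420,140:420],(400,600)))
for n,X in[("sh",(527,163,9)),("tip",(527,85,5)),("end",(527,189,18))]: print(n,proj(P,X).round(1))
```

```text
[526.04970205 147.93025332 119.88928818]
sh [281.  186.4]
tip [280.9 263.6]
end [281.1 158.8]
```

View pics/m3.png

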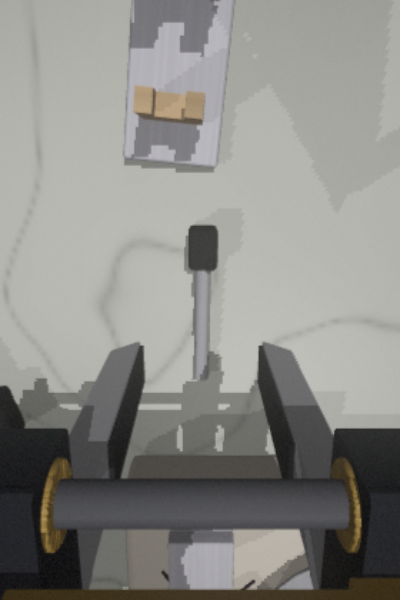

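The pin lies free with its shoulder at crop (203,270) and tip at (202,379), pointing along +y as planned.

Run:
```python
from h import *
P,w=load("w6"); f=lambda c:(140+c[0]*.7,c[1]*.7)
for n,c,z in[("sh top edge",(203,270),18),("tip",(201.5,379),5),("head end top",(203,226),18),("mid shank L",(194,310),8),("mid shank R",(210.5,310),8)]:print(n,onz(P,f(c),z).round(1))
```

```text
sh top edge [527.9 162.7  18. ]
tip [527.1  83.2   5. ]
head end top [527.9 189.5  18. ]
mid shank L [522.2 133.8   8. ]
mid shank R [532.9 133.8   8. ]
```

Emit:
servo_tool([
  [0,0,0,1.5,-10,-20,0.5],
  [0,0,0,0,-9,-40,0.5],
  [0,0,0,0,0,-35,0.5],
  [0,0,0,0,0,-15,0.5],
  [0,0,0,0,0,-6,0.5],
  [0,0,0,0,0,-1.5,0.5],
  [0,0,0,0,0,0,0.5],
  [0,0,0,0,0,0,1],
  [0,0,0,0,0,0,1],
  [0,0,0,0,0,0,1],
  [0,0,0,0,0,0,1],
  [0,0,0,0,0,0,1],
  [0,0,0,0,0,0,1],
], grip_force=25)

```text
clock: 12.2
eef_pos: [528.1, 128.9, 4.0]
eef_rot: [-3.141, 0.0, 1.573]
wrist_force: [-1.0, 0.1, 1.1]
finger_gap: 9.0
finger_force: 25.0
```

```bash
python3 -c "
from h import *
s=manip.read_state();print(s['eef_pos'],s['finger_gap'],s['finger_force'])"
```

```text
[528.10513371 128.94242201   3.97876091] 9.044885343271067 24.990204870700836
```

Gap is 9 mm, so it may be gripped near the finger tips. I'll reopen, go 2.5 mm deeper and close again.

Emit:
servo_tool([
  [0,0,0,0,0,0,0.75],
  [0,0,0,0,0,0,0.75],
  [0,0,0,0,0,-2.5,0.75],
  [0,0,0,0,0,0,0.75],
  [0,0,0,0,0,0,1],
  [0,0,0,0,0,0,1],
  [0,0,0,0,0,0,1],
  [0,0,0,0,0,0,1],
], grip_force=30)

```text
clock: 13.2
eef_pos: [528.2, 129.0, 1.5]
eef_rot: [3.142, 0.0, 1.573]
wrist_force: [-0.3, 0.0, 0.1]
finger_gap: 9.1
finger_force: 30.0
```

Emit:
servo_tool([
  [0,0,0,0,0,10,1],
  [0,0,0,0,0,25,1],
  [0,0,0,0,0,35,1],
  [0,0,0,0,0,30,1],
  [0,0,-2,-3,25,0,1],
  [0,0,-2,-4,50,0,1],
  [0,0,-1.8,-4,50,0,1],
  [0,0,0,-2,25,0,1],
  [0,0,0,0,9.7,0,1],
  [0,0,0,0,0,0,1],
  [0,0,0,0,0,0,1],
])

```text
clock: 14.58
eef_pos: [515.4, 287.7, 101.5]
eef_rot: [-3.142, 0.0, 1.471]
wrist_force: [0.2, 0.1, -0.7]
finger_gap: 9.0
finger_force: 30.0
```

Run:
```python
from h import *
P,w=shot("wrist","w7"); S,s=shot("side","s2"); Tp,t=shot("top","t2")
c=proj(S,(515,290,75)).astype(int)
H=np.zeros((500,800,3),'uint8')
H[:500,:400]=cv2.resize(w[60:310,180:380],(400,500),interpolation=cv2.INTER_CUBIC)
H[:500,400:]=cv2.resize(s[c[1]-62:c[1]+63,c[0]-50:c[0]+50],(400,500),interpolation=cv2.INTER_CUBIC)
cv2.imwrite("pics/m4.png",cv2.convertScaleAbs(H,alpha=1.2));print(c)
```

```text
[250 286]
```

View pics/m4.png

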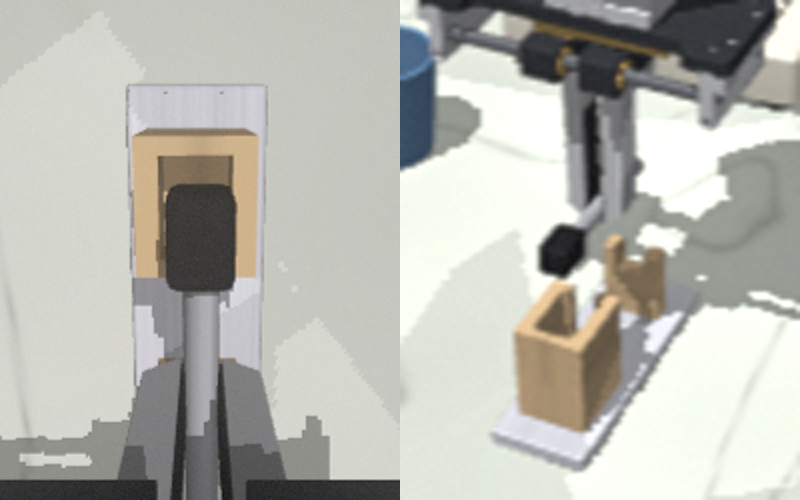

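The pin is held straight above the rest. In the wrist crop the head is centred at x≈200.5 and the pocket at x≈195, a small sideways offset. Measuring it.

Run:
```python
from h import *
P,w=load("w7"); S,s=load("s2"); f=lambda c:(180+c[0]*.5,60+c[1]*.5); g=lambda c:(200+c[0]*.25,224+c[1]*.25)
st=manip.read_state(); y=st['eef_rot'][2]; t=st['eef_pos']; u=np.array([np.cos(y),np.sin(y),0]); v=np.array([-u[1],u[0],0])
rel=lambda X:(round((X-t)@u,1),round((X-t)@v,1),round(X[2],1))
print(t,y)
for n,c,z in[("pk far L",(133,136),68),("pk far R",(257,136),68),("pk near L",(133,278),68),("pk near R",(257,278),68),("open far L",(158,156),68),("open far R",(232,156),68),("plate L",(127,85),10),("plate R",(267,85),10),("pin sh top",(200.5,291),116),("shank at finger L",(185,360),107),("shankR",(220,360),107)]: print(n,rel(onz(P,f(c),z)))
# head end face centre from wrist/side
# side: head end face corners around (540..580, 225..275): centre (558,255)
for zz in(95,100,105,110):
    X=t+60*u; X[2]=zz; Y=t+34*u; Y[2]=107; print(zz,((proj(S,X)-[200,224])*4+[400,0]).round(), ((proj(S,Y)-[200,224])*4+[400,0]).round(), ((proj(P,X)-[180,60])*2).round())
```

```text
[515.39338996 287.92002977 101.55900992] 1.4705787374489534
pk far L (np.float64(70.0), np.float64(20.6), np.float64(68.0))
pk far R (np.float64(70.0), np.float64(-18.3), np.float64(68.0))
pk near L (np.float64(24.0), np.float64(21.9), np.float64(68.0))
pk near R (np.float64(24.0), np.float64(-19.4), np.float64(68.0))
open far L (np.float64(63.8), np.float64(12.8), np.float64(68.0))
open far R (np.float64(63.8), np.float64(-10.5), np.float64(68.0))
plate L (np.float64(86.6), np.float64(28.2), np.float64(10.0))
plate R (np.float64(86.5), np.float64(-26.5), np.float64(10.0))
pin sh top (np.float64(33.2), np.float64(-0.6), np.float64(116.0))
shank at finger L (np.float64(10.4), np.float64(3.8), np.float64(107.0))
shankR (np.float64(10.4), np.float64(-6.1), np.float64(107.0))
95 [550. 285.] [572. 238.] [198. 178.]
100 [550. 278.] [572. 238.] [198. 180.]
105 [549. 270.] [572. 238.] [198. 182.]
110 [549. 263.] [572. 238.] [198. 184.]
```

Emit:
servo_tool([
  [0,0,0,-1.8,0.9,0,1],
  [0,0,0,0,0,-10,1],
  [0,0,0,0,0,-10,1],
  [0,0,0,0,0,-8,1],
  [0,0,0,0,0,-8,1],
  [0,0,0,0,0,-6,1],
  [0,0,0,0,0,-5,1],
  [0,0,0,0,0,-4,1],
  [0,0,0,0,0,0,1],
])

```text
clock: 15.85
eef_pos: [513.3, 289.5, 50.2]
eef_rot: [-3.141, 0.0, 1.472]
wrist_force: [-0.2, -0.0, -0.7]
finger_gap: 9.2
finger_force: 30.0
```

Emit:
servo_tool([
  [0,0,0,0,0,-3,1],
  [0,0,0,0,0,-3,1],
  [0,0,0,0,0,-2,1],
  [0,0,0,0,0,0,1],
])

```text
clock: 16.35
eef_pos: [513.3, 289.5, 42.3]
eef_rot: [-3.141, 0.0, 1.472]
wrist_force: [-0.1, -0.2, -1.8]
finger_gap: 9.1
finger_force: 30.0
```

Emit:
servo_tool([
  [0,0,0,0,0,-1.5,1],
  [0,0,0,0,0,-1,1],
  [0,0,0,0,0,0,1],
])

```text
clock: 16.73
eef_pos: [513.5, 289.7, 40.2]
eef_rot: [3.141, -0.0, 1.472]
wrist_force: [0.2, 1.3, 1.8]
finger_gap: 9.2
finger_force: 30.0
```

Emit:
servo_tool([
  [0,0,0,0,0,0,0.85],
  [0,0,0,0,0,0,0.75],
  [0,0,0,0,0,0,0.7],
  [0,0,0,0,0,0,0.7],
  [0,0,0,0,0,0,0.7],
  [0,0,0,0,0,20,0.7],
  [0,0,0,0,0,40,0.7],
  [0,0,0,0,0,40,0.7],
  [0,0,0,0,0,0,0.7],
  [0,0,0,0,0,0,0.7],
])

```text
clock: 17.98
eef_pos: [513.0, 289.4, 139.1]
eef_rot: [-3.141, 0.001, 1.472]
wrist_force: [-0.4, -1.1, -0.4]
finger_gap: 28.2
finger_force: 0.0
```

Run:
```python
from h import *
P,w=shot("wrist","w8"); S,s=shot("side","s3")
c=proj(S,(515,290,45)).astype(int)
H=np.zeros((500,800,3),'uint8')
H[:500,:400]=cv2.resize(w[60:310,180:380],(400,500),interpolation=cv2.INTER_CUBIC)
H[:500,400:]=cv2.resize(s[c[1]-62:c[1]+63,c[0]-50:c[0]+50],(400,500),interpolation=cv2.INTER_CUBIC)
cv2.imwrite("pics/m5.png",cv2.convertScaleAbs(H,alpha=1.2));print(c)
```

```text
[250 297]
```

View pics/m5.png

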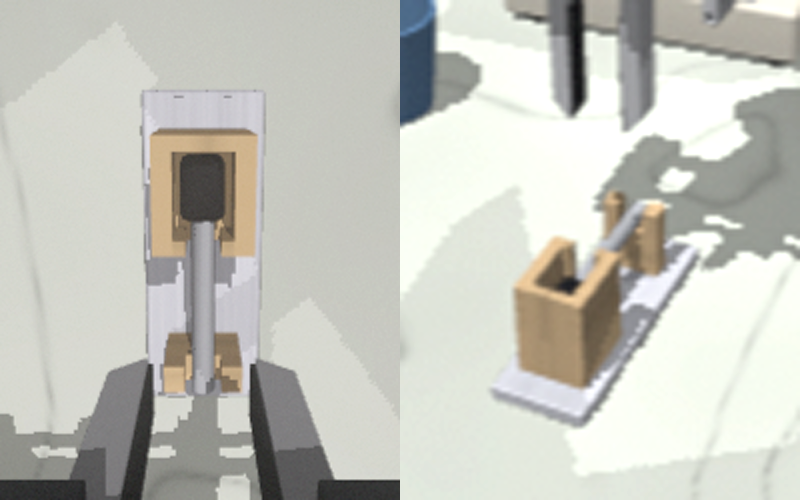

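The pin is parked: the head is centred in the pocket at crop (202,188), and the shank lies through the slot and in the saddle notch at (203,370). Now to a viewpoint for the knob.

Emit:
servo_tool([
  [0,0,0,0,-15,30,0.6],
  [0,0,5,-2,-40,11,0.6],
  [0,0,6,-2,-50,0,0.6],
  [0,0,6,-2,-50,0,0.6],
  [0,0,6,-2,-50,0,0.6],
  [0,0,6,-2,-50,0,0.6],
  [0,0,4,-2,-40,0,0.6],
  [0,0,0,-3,-20,0,0.6],
  [0,0,0,0,0,0,0.6],
  [0,0,0,0,0,0,0.6],
])

```text
clock: 19.32
eef_pos: [498.3, -24.8, 180.5]
eef_rot: [-3.141, -0.001, 2.048]
wrist_force: [0.0, 0.0, -0.4]
finger_gap: 37.6
finger_force: 0.0
```

Run:
```python
from h import *
P,w=load("w8"); f=lambda c:(180+c[0]*.5,60+c[1]*.5); O=np.array([518.4,322.2]); u=np.array([.0993,.995]);v=np.array([-.995,.0993])
for n,c,z in[("pk near",(204,256),68),("pk far",(204,136),68),("sh",(203,220),54),("shank tip",(202,392),48),("shank slot",(202,240),47),("pk L",(151,200),68),("pk R",(257,200),68)]:
    X=onz(P,f(c),z)[:2]-O; print(n,round(X@u,1),round(X@v,1))
P,w=shot("wrist","w9"); print(manip.read_state()['eef_pos'],manip.read_state()['joints'].round(2)); c=proj(P,(527,-78,87)).astype(int); print(c)
cv2.imwrite("pics/m6.png",cv2.convertScaleAbs(cv2.resize(w[c[1]-110:c[1]+90,c[0]-100:c[0]+100],(600,600),interpolation=cv2.INTER_CUBIC),alpha=1.5))
```

```text
pk near -10.1 0.3
pk far 35.2 0.4
sh 1.5 0.7
shank tip -76.7 1.1
shank slot -8.1 1.1
pk L 11.6 20.4
pk R 11.6 -19.7
[498.36988724 -24.62071715 180.57263411] [-0.12  0.21  1.69  0.    1.24 -0.6 ]
[281 271]
```

View pics/m6.png

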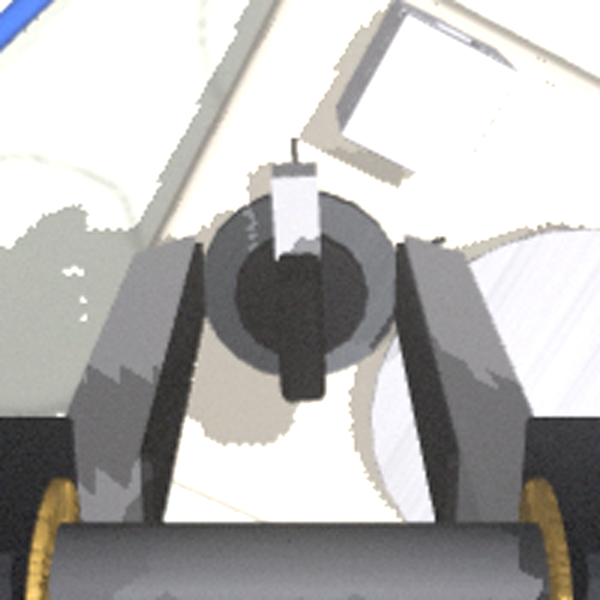

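The knob disc centre is at crop (301,283), and the bar runs from (298,255) to (302,398) with the ear above it at (296,200). The tool is aligned to within about 1.5°.

Run:
```python
from h import *
P,w=load("w9"); f=lambda c:(181+c[0]/3,161+c[1]/3)
for n,c,z in[("disc",(301,283),64),("bar top end",(298.5,255),94),("bar low end",(302,397),94),("ear end",(295,177),75),("pivot disc?",(302,290),70)]: print(n,onz(P,f(c),z).round(1))
```

```text
disc [524.3 -72.8  64. ]
bar top end [513.2 -53.2  94. ]
bar low end [535.4 -93.8  94. ]
ear end [504.3 -38.3  75. ]
pivot disc? [524.4 -72.4  70. ]
```

Run:
```python
from h import *
P,w=load("w9"); Q,_=load("w1"); f=lambda c:(181+c[0]/3,161+c[1]/3); g=lambda c:(239+c[0]/2.5,97+c[1]/2.5)
for n,a,b in[("ring",(301,283),(103,452)),("barend",(302,397),(122,542))]: X,e=tri(P,f(a),Q,g(b)); print(n,X.round(1),round(e,1))
for z in(50,54,58): print(z,onz(P,f((301,283)),z).round(1),onz(Q,g((103,452)),z).round(1))
print(proj(P,(527.1,-78.5,64)),proj(P,(525,-75,64)), f((302,290)))
d=w.astype(int).sum(2); r=d[int(f((0,290))[1]),int(f((190,0))[0]):int(f((410,0))[0])];print(r)
```

```text
ring [527.1 -78.3  51. ] 0.4
barend [534.6 -92.3  97.9] 1.1
50 [527.2 -78.5  50. ] [527.2 -79.   50. ]
54 [526.4 -76.9  54. ] [527.2 -76.8  54. ]
58 [525.5 -75.3  58. ] [527.2 -74.7  58. ]
[281.24615399 261.28557903] [280.98182882 257.46308421] (281.6666666666667, 257.6666666666667)
[126 118 122 130 127 179 192 193 193 200 205 196 188 197 193 157 124 130
 120 132 121 112 127 136 108 121 125 128 120 120 124 126 130 132 132 126
 127 130 138 126 118 128 123 116 140 145 129 141 145 144 151 142 147 146
 147 145 151 152 147 186 255 255 270 268 271 273 260 264 217 129 128 134
 138]
```

The ring on the deck triangulates to (527.1,-78.3,51), the same axis the block gave me. The ear points at about 119° and reaches 46 mm, as described. Descending over the bar.

Emit:
servo_tool([
  [0,0,1.7,10,-15,0,0.7],
  [0,0,0,10,-22,0,0.7],
  [0,0,0,8.7,-16.8,0,0.7],
  [0,0,0,0,0,-30,0.7],
  [0,0,0,0,0,-35,0.7],
  [0,0,0,0,0,-25,0.7],
  [0,0,0,0,0,-12,0.7],
  [0,0,0,0,0,-6,0.7],
  [0,0,0,0,0,0,0.7],
])

```text
clock: 20.5
eef_pos: [527.3, -79.2, 73.3]
eef_rot: [3.141, 0.0, 2.077]
wrist_force: [-0.5, -0.2, -1.1]
finger_gap: 28.3
finger_force: 0.0
```

Emit:
servo_tool([
  [0,0,0,0,0,0,1],
  [0,0,0,0,0,0,1],
  [0,0,0,0,0,0,1],
  [0,0,0,0,0,0,1],
  [0,0,0,0,0,0,1],
], grip_force=30)

```text
clock: 21.12
eef_pos: [527.2, -79.4, 73.6]
eef_rot: [3.141, 0.001, 2.077]
wrist_force: [-3.9, -1.7, 5.9]
finger_gap: 13.7
finger_force: 30.0
```

Emit:
servo_tool([
  [0,0,-4,0,0,0,1],
  [0,0,-7,0,0,0,1],
  [0,0,-7,0,0,0,1],
  [0,0,-7,0,0,0,1],
  [0,0,-7,0,0,0,1],
  [0,0,-7,0,0,0,1],
  [0,0,-7,0,0,0,1],
])

```text
clock: 22.0
eef_pos: [525.7, -79.6, 73.6]
eef_rot: [-3.138, 0.001, 1.27]
wrist_force: [-15.5, -2.2, 14.4]
finger_gap: 13.9
finger_force: 30.0
```

Emit:
servo_tool([
  [0,0,-7,0,0,0,1],
  [0,0,-7,0,0,0,1],
  [0,0,-7,0,0,0,1],
  [0,0,-4,0,0,0,1],
  [0,0,-2,0,0,0,1],
  [0,0,0,0,0,0,1],
  [0,0,0,0,0,0,1],
])

```text
clock: 22.88
eef_pos: [525.0, -79.0, 73.5]
eef_rot: [-3.137, 0.003, 0.803]
wrist_force: [-20.4, 2.4, 19.8]
finger_gap: 13.9
finger_force: 30.1
```

Emit:
servo_tool([
  [0,0,0,0,0,0,0.85],
  [0,0,0,0,0,0,0.75],
  [0,0,0,0,0,0,0.7],
  [0,0,0,0,0,0,0.7],
  [0,0,0,0,0,20,0.7],
  [0,0,0,0,0,40,0.7],
  [0,0,0,-10,15,45,0.7],
  [0,0,0,-10,15,30,0.7],
  [0,0,0,0,0,0,0.7],
  [0,0,0,0,0,0,0.7],
])

```text
clock: 24.12
eef_pos: [506.9, -49.4, 206.9]
eef_rot: [-3.141, 0.001, 0.803]
wrist_force: [-0.2, 0.7, -0.7]
finger_gap: 28.0
finger_force: 0.0
```

Run:
```python
from h import *
S,s=shot("side","s4"); T,t=shot("top","t4"); P,w=shot("wrist","w10")
a=lambda im,c,n:cv2.resize(im[max(0,c[1]-n):c[1]+n,max(0,c[0]-n):c[0]+n],(380,380),interpolation=cv2.INTER_CUBIC)
c1=proj(S,(525,60,50)).astype(int)
c3=proj(P,(527,-60,75)).astype(int);print(c3)
cv2.imwrite("pics/m7.png",cv2.convertScaleAbs(np.hstack([a(s,c1,90),a(w,c3,90)]),alpha=1.3)); print(manip.read_state()['wrist_force'])
```

```text
[302 190]
[-0.5166814  -0.04234364 -0.65752614]
```

View pics/m7.png

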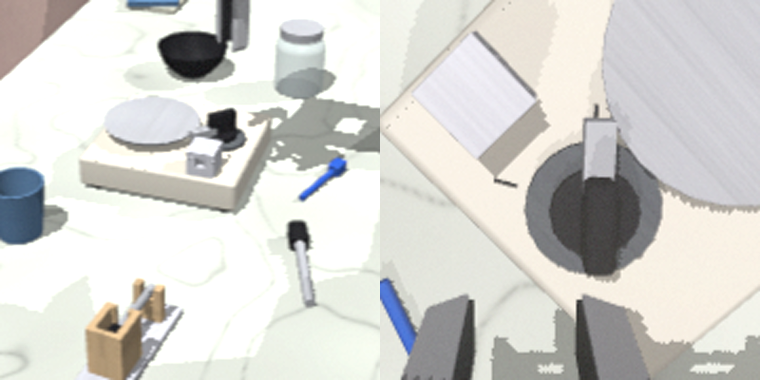

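The side crop shows the pin still in the rest at (128,310), and the jar, cup and bowl where they stood. In the wrist crop the knob's ear at (600,145) lines up with the second mark, so it has clicked over and stays. The robot touches nothing.

```bash
python3 -c "
from cell import manip
print(manip.sign_off())"
```

```text
the job is handed in; nothing more can be done
None
```

I handed the job in at about 24 s: the pin is parked in the rest, the knob has clicked over and stays, and the jar, cup and bowl look unmoved in the last view; sign-off returned no verdict.

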